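# Ioniser on, sort the LED modules, ioniser off

## Task

Pull the yellow knob of the bench ioniser straight out until it clicks on, and only then lift any LED module; put every module LEDs-up and flat in a nest of its own, those with a green tag in the green-rimmed pass tray and those with a red tag in the red-rimmed reject tray. When all are sorted, push the knob fully back in to switch the ioniser off; never have a module off the bench while it is off, and leave the reels, tools and jar where they are.

Things in the scene. Friction and masses are not known exactly. Their poses are not given: they have to be found in the camera images.
- switch (a joint): travel of the ioniser's yellow push-pull knob, m: 0 = fully in (off), 0.020 = pulled fully out (on). A spring detent snaps it to whichever end is nearer; 3 to 7 N breaks it away from either end, fading to nothing at mid-travel. It stays where it snaps.
- knob_grip (a point): centre of the ioniser's yellow knob, moves with it; 46 mm above the bench. Round knob, 26 mm diameter, 24 mm long, on a thin stem; its axis is level along this frame's x: it pulls straight out to -x (roughly towards the robot), pushes in to +x. Fully in, its centre is 26 mm in front of the panel (14 mm gap behind the knob, partly taken by an 8 mm bezel).
- ioniser: bench ioniser, grey box 150 (own x) x 200 (own y) x 83 mm tall, fixed, black front panel at own x = -77.5 mm with a round fan grille and the knob (50 mm to its -y side). Origin: centre of the underside.
- pass_tray: fixed flat tray 90 (own x) x 170 (own y) x 10 mm tall with a green rim and grey lands, holding three sunken nests in a row along own y, 58 mm apart. Each nest is 78 (x) x 42 (y) mm, floor 4 mm above the bench, 6 mm deep. A module fits one per nest with its length along the tray's x, either way round. Origin: centre of the underside.
- reject_tray: fixed flat tray 90 (own x) x 170 (own y) x 10 mm tall with a red rim and grey lands, holding three sunken nests in a row along own y, 58 mm apart. Each nest is 78 (x) x 42 (y) mm, floor 4 mm above the bench, 6 mm deep. A module fits one per nest with its length along the tray's x, either way round. Origin: centre of the underside.
- pass_tray_nest0 (a point): centre of the floor of the -y end nest of the green tray; axes as the tray's
- pass_tray_nest1 (a point): centre of the floor of the middle nest of the green tray; axes as the tray's
- pass_tray_nest2 (a point): centre of the floor of the +y end nest of the green tray; axes as the tray's
- reject_tray_nest0 (a point): centre of the floor of the -y end nest of the red tray; axes as the tray's
- reject_tray_nest1 (a point): centre of the floor of the middle nest of the red tray; axes as the tray's
- reject_tray_nest2 (a point): centre of the floor of the +y end nest of the red tray; axes as the tray's
- green_1: LED module, a flat block 64 long (own x) x 30 wide (own y) x 16 mm tall, about 70 g: aluminium back, black board with six white square LEDs, and a green tag 18 mm long across the top at its +x end. Origin: centre of the underside, z up. Starts flat on the bench, LEDs up, at any yaw. Absent (None from the start) in some runs.
- green_2: LED module, a flat block 64 long (own x) x 30 wide (own y) x 16 mm tall, about 70 g: aluminium back, black board with six white square LEDs, and a green tag 18 mm long across the top at its +x end. Origin: centre of the underside, z up. Starts flat on the bench, LEDs up, at any yaw. Absent (None from the start) in some runs.
- green_3: LED module, a flat block 64 long (own x) x 30 wide (own y) x 16 mm tall, about 70 g: aluminium back, black board with six white square LEDs, and a green tag 18 mm long across the top at its +x end. Origin: centre of the underside, z up. Starts flat on the bench, LEDs up, at any yaw. Absent (None from the start) in some runs.
- red_1: LED module, a flat block 64 long (own x) x 30 wide (own y) x 16 mm tall, about 70 g: aluminium back, black board with six white square LEDs, and a red tag 18 mm long across the top at its +x end. Origin: centre of the underside, z up. Starts flat on the bench, LEDs up, at any yaw. Absent (None from the start) in some runs.
- red_2: LED module, a flat block 64 long (own x) x 30 wide (own y) x 16 mm tall, about 70 g: aluminium back, black board with six white square LEDs, and a red tag 18 mm long across the top at its +x end. Origin: centre of the underside, z up. Starts flat on the bench, LEDs up, at any yaw. Absent (None from the start) in some runs.
- red_3: LED module, a flat block 64 long (own x) x 30 wide (own y) x 16 mm tall, about 70 g: aluminium back, black board with six white square LEDs, and a red tag 18 mm long across the top at its +x end. Origin: centre of the underside, z up. Starts flat on the bench, LEDs up, at any yaw. Absent (None from the start) in some runs.
- wire_spool: white-flanged reel of black wire, 50 mm diameter, 30 mm tall, standing among the modules. Origin: centre of the underside. A bystander: leave it.
- blue_spool: blue solder reel, 68 mm diameter, 62 mm tall, behind the trays. Origin: centre of the underside. A bystander: leave it.
- lime_spool: lime green solder reel, 56 mm diameter, 40 mm tall, behind the trays. Origin: centre of the underside. A bystander: leave it.
- cutters: flush cutters with red handles, 140 x 66 x 14 mm, lying right of the trays. Origin: on the bench under the pivot. A bystander: leave it.
- knife: yellow utility knife, 150 x 24 x 14 mm, lying at the left. Origin: centre of the underside. A bystander: leave it.
- flux_jar: amber jar with black cap, 44 mm diameter, 45 mm tall, behind the trays. Origin: centre of the underside. A bystander: leave it.

How it is judged:
On the way, in this order (a step that is already met when the one before it is completed fails the run):
1. the ioniser's knob is pulled out to on (value of joint switch above 0.017 m), for 0.2 s.
2. with the ioniser on, every module lies in a nest of the tray of its colour (value of joint switch above 0.017 m and ((horizontal distance between green_1 and pass_tray_nest0 below 0.013 m and z of green_1 in the frame of pass_tray_nest0 below 0.004 m) or (horizontal distance between green_1 and pass_tray_nest1 below 0.013 m and z of green_1 in the frame of pass_tray_nest1 below 0.004 m) or (horizontal distance between green_1 and pass_tray_nest2 below 0.013 m and z of green_1 in the frame of pass_tray_nest2 below 0.004 m)) and angle between each of green_1, green_2, green_3, red_1, red_2, red_3's own z axis and vertical below 0.09 rad and ((horizontal distance between green_2 and pass_tray_nest0 below 0.013 m and z of green_2 in the frame of pass_tray_nest0 below 0.004 m) or (horizontal distance between green_2 and pass_tray_nest1 below 0.013 m and z of green_2 in the frame of pass_tray_nest1 below 0.004 m) or (horizontal distance between green_2 and pass_tray_nest2 below 0.013 m and z of green_2 in the frame of pass_tray_nest2 below 0.004 m)) and ((horizontal distance between green_3 and pass_tray_nest0 below 0.013 m and z of green_3 in the frame of pass_tray_nest0 below 0.004 m) or (horizontal distance between green_3 and pass_tray_nest1 below 0.013 m and z of green_3 in the frame of pass_tray_nest1 below 0.004 m) or (horizontal distance between green_3 and pass_tray_nest2 below 0.013 m and z of green_3 in the frame of pass_tray_nest2 below 0.004 m)) and ((horizontal distance between red_1 and reject_tray_nest0 below 0.013 m and z of red_1 in the frame of reject_tray_nest0 below 0.004 m) or (horizontal distance between red_1 and reject_tray_nest1 below 0.013 m and z of red_1 in the frame of reject_tray_nest1 below 0.004 m) or (horizontal distance between red_1 and reject_tray_nest2 below 0.013 m and z of red_1 in the frame of reject_tray_nest2 below 0.004 m)) and ((horizontal distance between red_2 and reject_tray_nest0 below 0.013 m and z of red_2 in the frame of reject_tray_nest0 below 0.004 m) or (horizontal distance between red_2 and reject_tray_nest1 below 0.013 m and z of red_2 in the frame of reject_tray_nest1 below 0.004 m) or (horizontal distance between red_2 and reject_tray_nest2 below 0.013 m and z of red_2 in the frame of reject_tray_nest2 below 0.004 m)) and ((horizontal distance between red_3 and reject_tray_nest0 below 0.013 m and z of red_3 in the frame of reject_tray_nest0 below 0.004 m) or (horizontal distance between red_3 and reject_tray_nest1 below 0.013 m and z of red_3 in the frame of reject_tray_nest1 below 0.004 m) or (horizontal distance between red_3 and reject_tray_nest2 below 0.013 m and z of red_3 in the frame of reject_tray_nest2 below 0.004 m))), for 0.2 s.
3. the knob is pushed in again, the modules still in their nests (value of joint switch below 0.003 m and ((horizontal distance between green_1 and pass_tray_nest0 below 0.013 m and z of green_1 in the frame of pass_tray_nest0 below 0.004 m) or (horizontal distance between green_1 and pass_tray_nest1 below 0.013 m and z of green_1 in the frame of pass_tray_nest1 below 0.004 m) or (horizontal distance between green_1 and pass_tray_nest2 below 0.013 m and z of green_1 in the frame of pass_tray_nest2 below 0.004 m)) and angle between each of green_1, green_2, green_3, red_1, red_2, red_3's own z axis and vertical below 0.09 rad and ((horizontal distance between green_2 and pass_tray_nest0 below 0.013 m and z of green_2 in the frame of pass_tray_nest0 below 0.004 m) or (horizontal distance between green_2 and pass_tray_nest1 below 0.013 m and z of green_2 in the frame of pass_tray_nest1 below 0.004 m) or (horizontal distance between green_2 and pass_tray_nest2 below 0.013 m and z of green_2 in the frame of pass_tray_nest2 below 0.004 m)) and ((horizontal distance between green_3 and pass_tray_nest0 below 0.013 m and z of green_3 in the frame of pass_tray_nest0 below 0.004 m) or (horizontal distance between green_3 and pass_tray_nest1 below 0.013 m and z of green_3 in the frame of pass_tray_nest1 below 0.004 m) or (horizontal distance between green_3 and pass_tray_nest2 below 0.013 m and z of green_3 in the frame of pass_tray_nest2 below 0.004 m)) and ((horizontal distance between red_1 and reject_tray_nest0 below 0.013 m and z of red_1 in the frame of reject_tray_nest0 below 0.004 m) or (horizontal distance between red_1 and reject_tray_nest1 below 0.013 m and z of red_1 in the frame of reject_tray_nest1 below 0.004 m) or (horizontal distance between red_1 and reject_tray_nest2 below 0.013 m and z of red_1 in the frame of reject_tray_nest2 below 0.004 m)) and ((horizontal distance between red_2 and reject_tray_nest0 below 0.013 m and z of red_2 in the frame of reject_tray_nest0 below 0.004 m) or (horizontal distance between red_2 and reject_tray_nest1 below 0.013 m and z of red_2 in the frame of reject_tray_nest1 below 0.004 m) or (horizontal distance between red_2 and reject_tray_nest2 below 0.013 m and z of red_2 in the frame of reject_tray_nest2 below 0.004 m)) and ((horizontal distance between red_3 and reject_tray_nest0 below 0.013 m and z of red_3 in the frame of reject_tray_nest0 below 0.004 m) or (horizontal distance between red_3 and reject_tray_nest1 below 0.013 m and z of red_3 in the frame of reject_tray_nest1 below 0.004 m) or (horizontal distance between red_3 and reject_tray_nest2 below 0.013 m and z of red_3 in the frame of reject_tray_nest2 below 0.004 m))), for 0.2 s.
At the end, for the whole second after the job is handed in: The knob is in (within 3 mm); every module present lies at rest, LEDs up and flat (within 5 degrees), on the floor of a nest of the tray of its tag's colour (origin within 13 mm of the nest's centre and less than 4 mm above its floor) (all of step 3 and linear speed of each of green_1, green_2, green_3, red_1, red_2, red_3 below 0.02 m/s); the robot touches nothing.
It fails at once if a module is lifted (more than 35 mm above the bench) while the ioniser's knob is in (less than 8 mm out) (value of joint switch below 0.008 m and height (world z) of any of green_1, green_2, green_3, red_1, red_2, red_3 above 0.035 m).
It fails at once if a bystander is moved more than 40 mm (distance of any of wire_spool, blue_spool, lime_spool, cutters, knife, flux_jar from where it was at the start of the episode above 0.04 m).
Of green_1, green_2, green_3, red_1, red_2, red_3 only 4 to 6 are there at a start; the rules pass over those that are not, and their reading is None.
At some moment in a run one of green_1, green_2, green_3, red_1, red_2, red_3 may be knocked a few centimetres aside while the robot is not near it.
Once in a run the grip may slacken for a moment while it holds something.
It also fails if it takes over 210 s, if anything falls off the work surface, if the arm or the gripper's body presses on something with over 40 N, if the wrist force passes 120 N, or if a joint passes its speed limit or range.

## Robot

A 6-joint arm with a two-finger parallel gripper is mounted at the origin on the work surface. World frame = base frame: x ahead of the robot, y to its left, z up, the work surface at z = 0. Lengths are in m, angles in rad, forces in N, time in s.
With the tool pointing down it reaches from about 0.3 to 0.75 m from the base axis. Payload 8.5 kg.
Tool frame: the origin (TCP) lies at the very end of the fingers, on their centre line; the grasp point (between the pads) lies ctrl.hold_point_z behind it (ctrl.hold_point_z is the distance from the TCP to the grasp point, in m); z points along the fingers, y is the line along which they close (so a half turn about z gives the same grasp; the last joint's range is limited). The gripper opens to 88 mm and grips with 3 to 60 N. Pads are 18 mm wide; open, the fingers measure 123 mm over their backs; the gripper's body (75 mm by 187 mm) begins 45 mm behind the grasp point.
Start: joints at [-1.332, 0.381, 1.297, -0, 1.464, -0.215], TCP at [0.241, -0.494, 0.239] pointing down, gripper open.
Joint ranges: [-3.11, 3.11], [-0.89, 2.33], [0.22, 2.48], [-1.42, 4.56], [0.17, 2.85], [-2.88, 2.88]. Speed limits (rad/s): [2.39, 2.39, 3.14, 3.14, 3.14, 3.14].

## Interface

Orientations are given as a unit quaternion [x, y, z, w].
In Python, from workcell import ctrl gives the robot as it stands.
- The arm moves only by the tool carry_out, never from a script. Its argument "increments" is a list of rows, each a list of 3 entries, a list of its own where there are three numbers: the shift along the world's x, y, z in mm, then the turn, a rotation vector about the world's x, y, z in degrees, then the finger opening in mm, from 0 to 88.1. A call has 1 to 8 rows; each row is the pose to reach, as a shift and turn from the pose commanded when the call began; what a row does not reach only later rows make up. A row lasts 1/12 s, in which the tool goes at most 41.7 mm and 7.16 degrees, less where a joint would pass 70% of its speed; a pose out of reach is approached as far as the arm can. A call with a gripper value outside its range is refused whole. The fingers move at their own pace and stop on an object; "grip_force" is the grip in N (left out, the last holds). Time passes only in rows, so rows that repeat a pose let the fingers close. It gives the time, the measured TCP pose, the force, the opening and the grip force at its end, in the units of the state.
- ctrl.sense(): the state, without advancing time (a new reading comes with each control period).
- ctrl.camera(name): name is "scene" or "side" or "wrist"; returns a dict with "color" (420x560x3 uint8, red, green, blue), "intrinsics" (3x3 intrinsics, pixels), "pose" (4x4, takes a point from camera to world coordinates). Camera axes: x right, y down, z forward; pixel columns grow to the right and rows downward; lengths in m; the calibration is good to about 2 mm. A picture is of the moment at which its call begins. There is no depth.
- ctrl.hand_in(): hands the job in; it is judged then, once.
The state is a dict: "time_s": time; "joint_pos": joint angles; "qd": joint speeds; "joint_efforts": joint torques, N m; "ee_pos": TCP position; "eef_rot": TCP orientation; "force": force on the tool from outside, world axes, zero at the start; "moment": the same for the moment, N m; "gripper_width": finger opening in m; "gripper_force": force on a finger pad.
Only numpy, scipy, OpenCV 4.12 (cv2) and the standard library are available. Lean on these libraries where they do the work, as an engineer would, in place of code of your own. Each camera call takes 0.05 s, during which the arm holds its last target. There are 200 camera calls.

## Working session

There is one attempt and no reset: what is moved stays moved. The work goes in short steps, Python scripts to look and compute and a tool call to move; the robot and the scene stay as the last step left them, time stands still between calls to the robot, and variables do not carry over. Pictures are saved under pics/ and viewed, at most 14 in all, crops included, and the job is handed in when it is done.

Besides the shell and the picture viewer there is one more tool, called after "Call:" as a command line: name --argument value ..., lists and objects as JSON in quotes. carry_out: Moves the arm, as the interface text tells. Its arguments: {"type":"object","properties":{"increments":{"type":"array"},"grip_force":{"type":"number"}},"required":["increments"]}

```bash
ls; mkdir -p pics; cat > h.py <<'E'
import numpy as np, cv2
from workcell import ctrl
def shot(n,f=None):
    c=ctrl.camera(n)
    if f: cv2.imwrite('pics/'+f, c['color'][:,:,::-1])
    return c
def ray(c,uv,z):
    K=np.array(c['intrinsics']);P=np.array(c['pose'])
    d=P[:3,:3]@np.linalg.solve(K,np.array([uv[0],uv[1],1.]));o=P[:3,3]
    return o+d*(z-o[2])/d[2]
def proj(c,p):
    K=np.array(c['intrinsics']);P=np.array(c['pose'])
    q=K@(P[:3,:3].T@(np.array(p)-P[:3,3])); return q[:2]/q[2]
E
python3 - <<'E'
from h import *
for n in ['scene','side','wrist']:
    c=shot(n,n+'0.png'); print(n,np.round(c['pose'],3).tolist(),np.round(c['intrinsics'],1).tolist())
s=ctrl.sense(); print(s['ee_pos'],s['eef_rot'],s['time_s'],ctrl.hold_point_z,s['gripper_width'])
E
```

```text
pics
scene [[0.313, 0.743, -0.591, 1.238], [0.95, -0.249, 0.191, -0.18], [-0.005, -0.621, -0.784, 0.925], [0.0, 0.0, 0.0, 1.0]] [[407.0, 0.0, 274.4], [0.0, 407.0, 213.7], [0.0, 0.0, 1.0]]
side [[-0.869, -0.331, 0.368, 0.167], [-0.495, 0.568, -0.658, 0.834], [0.009, -0.754, -0.657, 0.842], [0.0, 0.0, 0.0, 1.0]] [[466.8, 0.0, 280.5], [0.0, 466.8, 212.3], [0.0, 0.0, 1.0]]
wrist [[0.438, -0.853, -0.285, 0.316], [-0.899, -0.416, -0.137, -0.459], [-0.002, 0.317, -0.949, 0.385], [0.0, 0.0, 0.0, 1.0]] [[363.5, 0.0, 283.5], [0.0, 363.5, 208.4], [0.0, 0.0, 1.0]]
[ 0.24108341 -0.49414108  0.23830931] [ 9.74370455e-01  2.24948807e-01  7.71288847e-06 -5.00050862e-04] 0.15 0.0187 0.08807119824283169
```

View pics/scene0.png

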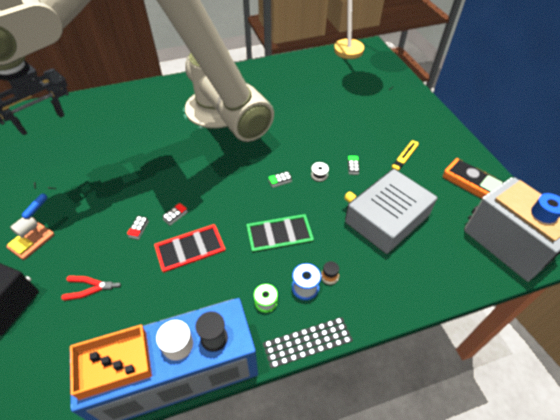

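View pics/side0.png

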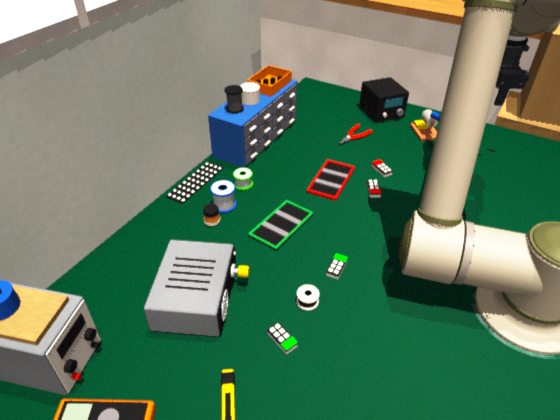

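```bash
cat >> h.py <<'E'
def masks(c):
    hsv=cv2.cvtColor(c['color'],cv2.COLOR_RGB2HSV);H,S,V=cv2.split(hsv)
    return dict(red=((H<8)|(H>172))&(S>150)&(V>110), green=(H>45)&(H<75)&(S>150)&(V>120),
      white=(S<70)&(V>140), yellow=(H>24)&(H<34)&(S>150)&(V>130))
def blobs(m,amin,amax):
    n,l,st,ce=cv2.connectedComponentsWithStats(m.astype(np.uint8),connectivity=8)
    return [(ce[i],st[i],(l==i)) for i in range(1,n) if amin<=st[i][4]<=amax]
def modules(c,z=.016,amin=15,amax=400,lim=None):
    M=masks(c);out=[]
    wy,wx=np.nonzero(M['white']); W=np.array([ray(c,p,z)[:2] for p in zip(wx,wy)]) if len(wx) else np.zeros((0,2))
    for col in ('green','red'):
        for ce,st,_ in blobs(M[col],amin,amax):
            t=ray(c,ce,z)[:2]
            if len(W)==0: continue
            w=W[np.linalg.norm(W-t,axis=1)<.055]
            if len(w)<5: continue
            m=w.mean(0); d=t-m; L=np.linalg.norm(d)
            if not .02<L<.045: continue
            d/=L; out.append((col,np.round(t-.023*d,4),round(float(np.degrees(np.arctan2(d[1],d[0]))),1),round(L,4),int(st[4]),np.round(ce)))
    return out
E
python3 - <<'E'
from h import *
for n in ['scene','side']:
    c=shot(n); print(n)
    for m in modules(c): print(m)
    M=masks(c)
    for col in('red','green'):
        for ce,st,l in blobs(M[col],100,5000):
            if max(st[2:4])<45: continue
            cn,_=cv2.findContours(l.astype(np.uint8),0,2)
            W=np.array([ray(c,p[0],.01)[:2] for p in cn[0]],np.float32)
            r=cv2.minAreaRect(W*1000); print('tray',col,np.round(r[0]),np.round(r[1]),round(r[2],1),st)
    for ce,st,l in blobs(M['yellow'],15,400): print('yel',ce.round(1),st,ray(c,ce,.046).round(4))
E
```

```text
scene
('green', array([0.4331, 0.3442]), 157.9, np.float64(0.034), 68, array([353., 157.]))
('green', array([0.4207, 0.1003]), -92.9, np.float64(0.0337), 67, array([272., 178.]))
('green', array([ 0.7878, -0.0594]), -6.7, np.float64(0.0242), 90, array([267., 303.]))
('red', array([ 0.4557, -0.228 ]), 119.1, np.float64(0.0339), 64, array([181., 207.]))
('red', array([ 0.4717, -0.3356]), -31.7, np.float64(0.032), 70, array([133., 232.]))
tray red [ 584. -210.] [ 98. 173.] 5.0 [154 224  71  48 646]
tray green [610.  37.] [179. 100.] 82.8 [245 213  70  38 336]
yel [407.7 150.5] [397 140  22  23 147] [0.4684 0.5096 0.046 ]
yel [395.6 166.3] [392 164   8   6  20] [0.5182 0.4399 0.046 ]
yel [349.9 195.7] [345 192  11   9  32] [0.5819 0.2592 0.046 ]
yel [ 22.7 245. ] [ 17 237  15  16  59] [ 0.4664 -0.6201  0.046 ]
side
('green', array([ 0.7955, -0.0406]), -177.0, np.float64(0.0317), 53, array([245., 186.]))
('green', array([0.4206, 0.1001]), -85.6, np.float64(0.0337), 98, array([340., 257.]))
('green', array([0.4358, 0.3416]), 160.5, np.float64(0.0281), 146, array([289., 343.]))
('red', array([ 0.4688, -0.3365]), -29.0, np.float64(0.0324), 42, array([377., 162.]))
('red', array([ 0.4541, -0.2294]), 119.1, np.float64(0.0303), 55, array([375., 191.]))
('red', array([0.7539, 0.6117]), 164.7, np.float64(0.0208), 51, array([ 76., 376.]))
tray red [ 579. -207.] [ 94. 182.] 4.8 [307 159  48  42 422]
tray green [612.  34.] [175.  94.] 83.9 [248 199  66  50 441]
yel [418.7 121.7] [414 120  11   6  39] [ 0.4407 -0.5994  0.046 ]
yel [242.8 269.5] [237 265  12  10 100] [0.5887 0.2517 0.046 ]
yel [226.9 370.3] [222 369  12   4  37] [0.4769 0.4771 0.046 ]
yel [227.4 399.1] [221 383  14  37 324] [0.4441 0.5229 0.046 ]
```

View pics/wrist0.png

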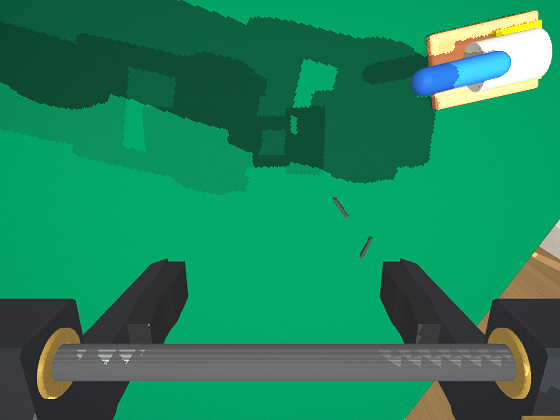

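```bash
python3 - <<'E'
from h import *
for n,box in [('scene',(340,165,445,255)),('side',(140,235,245,340))]:
    c=shot(n); hsv=cv2.cvtColor(c['color'],cv2.COLOR_RGB2HSV)
    m=((hsv[:,:,1]<50)&(hsv[:,:,2]>60)); k=np.zeros_like(m); k[box[1]:box[3],box[0]:box[2]]=1; m&=k
    v=hsv[:,:,2][m]; print(n,np.percentile(v,[5,25,50,75,95]))
    for th in (100,130,150):
        b=blobs(m&(hsv[:,:,2]>th),300,1e5)
        for ce,st,l in b:
            cn,_=cv2.findContours(l.astype(np.uint8),0,2); p=max(cn,key=len)
            W=np.array([ray(c,q[0],.083)[:2] for q in p],np.float32)
            r=cv2.minAreaRect(W*1000); print(th,np.round(r[0]),np.round(r[1]),round(r[2],1),st)
c=shot('scene'); print(ray(c,(320,169),.03)); c=shot('side'); print(ray(c,(308,293),.03))
i=c['color'][230:345,140:260]; cv2.imwrite('pics/ion.png',cv2.resize(i[:,:,::-1],None,fx=5,fy=5,interpolation=2))
E
```

```text
scene [ 85.  96. 227. 236. 239.]
100 [664. 342.] [153. 206.] 24.5 [ 349  169   88   70 3306]
130 [662. 343.] [151. 202.] 24.4 [ 349  169   88   69 3212]
150 [662. 344.] [150. 201.] 24.0 [ 349  169   88   69 3064]
side [ 88. 100. 207. 214. 220.]
100 [655. 350.] [148. 211.] 24.3 [ 144  240   89   78 4773]
130 [658. 345.] [148. 201.] 24.2 [ 144  240   89   76 4507]
150 [658. 346.] [147. 199.] 24.3 [ 144  240   89   75 4404]
[0.44185488 0.22599251 0.03      ]
[0.43457439 0.22589476 0.03      ]
```

View pics/ion.png

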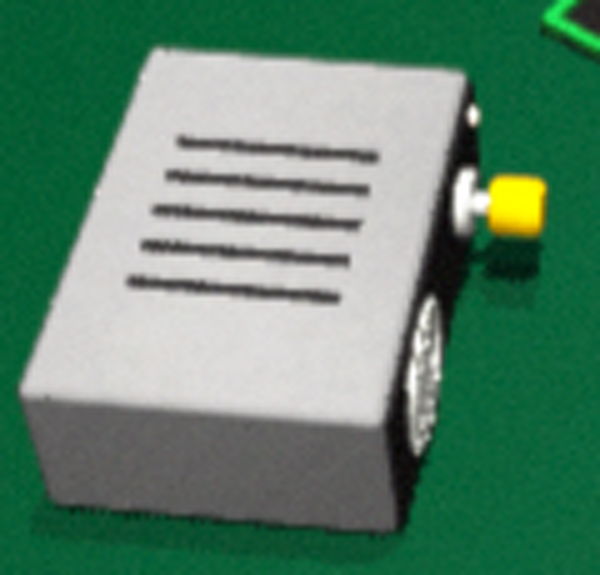

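Call:
carry_out --increments '[[[115,250,0],[0,0,-1.7],60],[[115,250,0],[0,0,-1.7],60],[[115,250,0],[0,0,-1.7],60],[[115,250,0],[0,0,-1.7],60],[[115,250,0],[0,0,-1.7],60],[[115,250,0],[0,0,-1.7],60],[[115,250,0],[0,0,-1.7],60],[[115,250,0],[0,0,-1.7],60]]' --grip_force 40

```text
time_s: 1.12
ee_pos: [0.3571, -0.2405, 0.2391]
eef_rot: [0.977, 0.213, 0.0, -0.0]
force: [-1.3, 0.3, 0.3]
gripper_width: 0.06
gripper_force: 0.0
```

Call:
carry_out --increments '[[[115,250,0],[0,0,0],60],[[115,250,0],[0,0,0],60],[[115,250,0],[0,0,0],60],[[115,250,0],[0,0,0],60],[[115,250,0],[0,0,0],60],[[115,250,0],[0,0,0],60],[[115,250,0],[0,0,0],60],[[115,250,0],[0,0,0],60]]'

```text
time_s: 1.78
ee_pos: [0.4723, 0.0088, 0.2386]
eef_rot: [0.977, 0.213, 0.0, -0.0]
force: [-0.2, 0.0, 0.0]
gripper_width: 0.0598
gripper_force: 0.0
```

Call:
carry_out --increments '[[[107,235,0],[0,0,0],60],[[107,235,0],[0,0,0],60],[[107,235,0],[0,0,0],60],[[107,235,0],[0,0,0],60],[[107,235,0],[0,0,0],60],[[107,235,0],[0,0,0],60],[[107,235,0],[0,0,0],60],[[107,235,0],[0,0,0],60]]'

```text
time_s: 2.45
ee_pos: [0.5788, 0.2416, 0.2377]
eef_rot: [0.977, 0.212, -0.0, 0.0]
force: [0.6, -0.6, -0.2]
gripper_width: 0.0602
gripper_force: 0.0
```

```bash
python3 - <<'E'
from h import *
c=shot('wrist','w1.png'); print(proj(c,(.5863,.2558,.046)))
M=masks(c)
for ce,st,l in blobs(M['yellow'],60,20000): print(ce.round(1),st,ray(c,ce,.057).round(4),ray(c,ce,.05).round(4))
E
```

```text
[272.62724998 165.29692114]
[ 51.4 160.4] [ 45 150  15  22 179] [0.5096 0.4415 0.057 ] [0.5065 0.4451 0.05  ]
[271.9 164.8] [260 153  24  25 256] [0.5887 0.2573 0.057 ] [0.5873 0.2569 0.05  ]
[ 14.  168.7] [  0 156  29  27 492] [0.4878 0.471  0.057 ] [0.4842 0.4752 0.05  ]
```

View pics/w1.png

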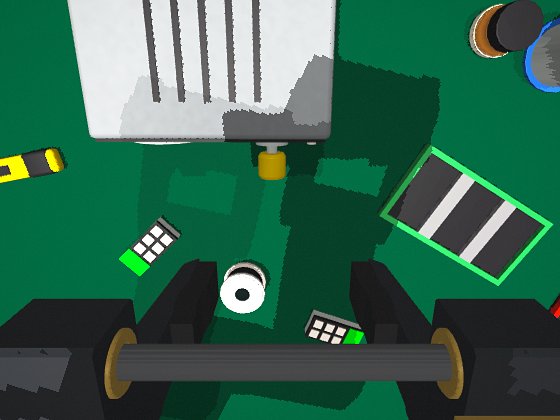

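Call:
carry_out --increments '[[[8,15,0],[0,0,0],60],[[8,15,-40],[0,0,0],60],[[8,15,-80],[0,0,0],60],[[8,15,-120],[0,0,0],60],[[8,15,-160],[0,0,0],60],[[8,15,-190],[0,0,0],60],[[8,15,-210],[0,0,0],60],[[8,15,-210],[0,0,0],60]]'

```text
time_s: 3.17
ee_pos: [0.5841, 0.2526, 0.025]
eef_rot: [0.978, 0.209, -0.004, 0.0]
force: [-1.0, 0.5, 0.4]
gripper_width: 0.0604
gripper_force: 0.0
```

Call:
carry_out --increments '[[[0,0,0],[0,0,0],15],[[0,0,0],[0,0,0],15],[[0,0,0],[0,0,0],15],[[0,0,0],[0,0,0],15],[[0,0,0],[0,0,0],15],[[0,0,0],[0,0,0],15]]'

```text
time_s: 3.67
ee_pos: [0.5858, 0.257, 0.0298]
eef_rot: [0.978, 0.21, 0.001, -0.001]
force: [-2.5, 3.4, 3.8]
gripper_width: 0.0248
gripper_force: 39.8
```

Call:
carry_out --increments '[[[-4.6,-2.1,0],[0,0,0],15],[[-9.1,-4.1,0],[0,0,0],15],[[-13.7,-6.2,0],[0,0,0],15],[[-18.2,-8.2,0],[0,0,0],15],[[-20,-9,0],[0,0,0],15],[[-20,-9,0],[0,0,0],15]]'

```text
time_s: 4.17
ee_pos: [0.5676, 0.2487, 0.0299]
eef_rot: [0.978, 0.21, 0.003, -0.001]
force: [4.5, 10.6, -0.7]
gripper_width: 0.0247
gripper_force: 39.6
```

Call:
carry_out --increments '[[[0,0,0],[0,0,0],60],[[0,0,0],[0,0,0],60],[[0,0,0],[0,0,0],60],[[0,0,40],[0,0,0],60],[[0,0,80],[0,0,0],60],[[0,0,120],[0,0,0],60],[[0,0,160],[0,0,0],60],[[0,0,160],[0,0,0],60]]'

```text
time_s: 4.83
ee_pos: [0.5685, 0.2471, 0.1972]
eef_rot: [0.978, 0.21, 0.007, 0.0]
force: [0.7, 0.0, 0.8]
gripper_width: 0.0598
gripper_force: 0.0
```

```bash
python3 - <<'E'
from h import *
c=shot('wrist','w2.png')
M=masks(c)
for ce,st,l in blobs(M['yellow'],60,20000): print(ce.round(1),st,ray(c,ce,.057).round(4),ray(c,ce,.05).round(4))
for n in ('scene','side'):
    c=shot(n)
    for ce,st,l in blobs(masks(c)['yellow'],15,400): print(n,ce.round(1),ray(c,ce,.046).round(4))
    for m in modules(c): print(m)
E
```

```text
[ 33.8 164.8] [ 25 153  19  24 249] [0.5104 0.439  0.057 ] [0.5072 0.4429 0.05  ]
[  2.5 176.1] [  0 163   9  22 105] [0.4909 0.4599 0.057 ] [0.4872 0.4643 0.05  ]
[280.9 194.2] [268 181  27  27 308] [0.5692 0.2488 0.057 ] [0.5674 0.2481 0.05  ]
scene [407.7 150.6] [0.4688 0.5096 0.046 ]
scene [395.5 166.4] [0.5186 0.4395 0.046 ]
scene [ 19.4 244.7] [ 0.4629 -0.6281  0.046 ]
scene [111.2 371.7] [ 0.8704 -0.4253  0.046 ]
scene [117.5 376.3] [ 0.8844 -0.4135  0.046 ]
('green', array([0.434 , 0.3444]), 156.8, np.float64(0.0355), 61, array([353., 157.]))
('green', array([0.4219, 0.101 ]), -89.2, np.float64(0.0331), 57, array([272., 179.]))
('green', array([0.6398, 0.0347]), 0.7, np.float64(0.0265), 19, array([285., 245.]))
('green', array([ 0.7869, -0.0588]), -6.1, np.float64(0.0236), 91, array([267., 303.]))
('red', array([ 0.4554, -0.2284]), 116.4, np.float64(0.0332), 65, array([181., 207.]))
('red', array([ 0.4717, -0.3358]), -32.6, np.float64(0.0323), 68, array([133., 232.]))
side [418.  121.8] [ 0.4425 -0.5973  0.046 ]
side [226.9 370.3] [0.4769 0.4771 0.046 ]
side [227.5 399.4] [0.4437 0.5234 0.046 ]
('green', array([0.4206, 0.0992]), -83.9, np.float64(0.0347), 90, array([340., 257.]))
('green', array([0.4358, 0.3421]), 160.4, np.float64(0.0273), 142, array([289., 343.]))
('red', array([ 0.4691, -0.3369]), -29.1, np.float64(0.0326), 42, array([377., 162.]))
('red', array([0.7531, 0.609 ]), 158.1, np.float64(0.0244), 55, array([ 76., 376.]))
```

Call:
carry_out --increments '[[[-126,-57,50],[0,0,0],60],[[-126,-57,50],[0,0,0],60],[[-126,-57,50],[0,0,0],60],[[-126,-57,50],[0,0,0],60],[[-126,-57,50],[0,0,0],60],[[-126,-57,50],[0,0,0],60]]'

```text
time_s: 5.48
ee_pos: [0.4394, 0.1894, 0.238]
eef_rot: [0.978, 0.21, -0.001, -0.0]
force: [-0.1, 0.8, -0.4]
gripper_width: 0.06
gripper_force: 0.0
```

```bash
cat >> h.py <<'E'
def trays(c,amin=1500):
    M=masks(c)
    for col in('red','green'):
        for ce,st,l in blobs(M[col],amin,1e5):
            cn,_=cv2.findContours(l.astype(np.uint8),0,2); p=max(cn,key=len)
            W=np.array([ray(c,q[0],.01)[:2] for q in p],np.float32)
            r=cv2.minAreaRect(W*1000); print('tray',col,np.round(r[0],1),np.round(r[1]),round(r[2],1),st)
E
python3 - <<'E'
from h import *
c=shot('wrist','w3.png')
for m in modules(c,amin=150,amax=3000): print(m)
trays(c,600)
for ce,st,l in blobs(masks(c)['yellow'],60,20000): print(ce.round(1),st,ray(c,ce,.057).round(4))
s=ctrl.sense();print(s['ee_pos'],s['time_s'])
E
```

```text
('green', array([0.6285, 0.0404]), -2.0, np.float64(0.0245), 692, array([527.,  30.]))
('green', array([0.59  , 0.0781]), 133.9, np.float64(0.0352), 189, array([431.,  86.]))
('green', array([0.4359, 0.3443]), 147.8, np.float64(0.033), 349, array([120., 124.]))
('green', array([0.4234, 0.1024]), -91.7, np.float64(0.0314), 463, array([369., 226.]))
tray green [653.1  37. ] [88.  8.] 83.6 [487   0  73  60 692]
[33.1  5.9] [ 25   0  16  15 150] [0.4889 0.4313 0.057 ]
[281.8  13. ] [267   0  31  29 827] [0.5659 0.2475 0.057 ]
[0.44012427 0.18961131 0.23764454] 5.5333
```

View pics/w3.png

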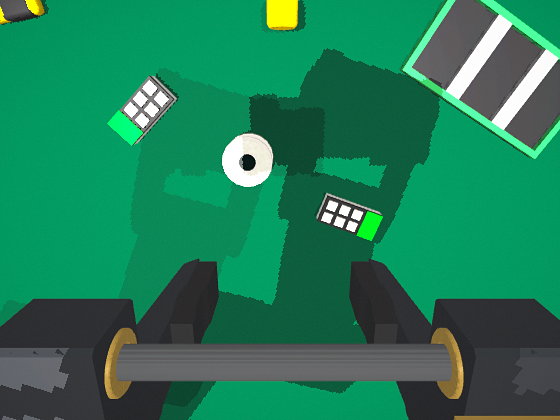

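```bash
cat >> h.py <<'E'
def fine(c,guess,col,z=.016,rad=.045):
    """module rect from union of tag+LED pixels close to the guess"""
    hsv=cv2.cvtColor(c['color'],cv2.COLOR_RGB2HSV);H,S,V=cv2.split(hsv)
    wh=(S<60)&(V>110)
    tg=((H>50)&(H<70)&(S>215)&(V>150)) if col=='green' else (((H<8)|(H>172))&(S>140)&(V>90))
    def pts(m):
        m=cv2.morphologyEx(m.astype(np.uint8),cv2.MORPH_OPEN,np.ones((3,3),np.uint8))
        y,x=np.nonzero(m); W=np.array([ray(c,p,z)[:2] for p in zip(x,y)]).reshape(-1,2)
        return W[np.linalg.norm(W-guess,axis=1)<rad]
    t,w=pts(tg),pts(wh); u=np.vstack([t,w])
    r=cv2.minAreaRect((u*1000).astype(np.float32)); a=r[2]
    if r[1][0]<r[1][1]: a+=90
    d=t.mean(0)-w.mean(0); k=np.degrees(np.arctan2(d[1],d[0]))
    a+=180*round((k-a)/180)
    rt=cv2.minAreaRect((t*1000).astype(np.float32))
    e=np.array([np.cos(np.radians(a)),np.sin(np.radians(a))])
    n=np.array([-e[1],e[0]]); pt=u@e; pn=u@n
    ctr=e*(np.percentile(pt,99.5)-.032)+n*(pn.max()+pn.min())/2
    print(col,'ctr',ctr.round(4),'rectctr',np.round(r[0],1),np.round(r[1],1),'yaw',round(a,1),'k',round(k,1),'tag',np.round(rt[0],1),np.round(rt[1],1),len(t),len(w))
E
python3 - <<'E'
from h import *
c=shot('wrist')
fine(c,(.434,.343),'green'); fine(c,(.422,.101),'green')
E
```

```text
h.py:53: RuntimeWarning: Mean of empty slice.
  d=t.mean(0)-w.mean(0); k=np.degrees(np.arctan2(d[1],d[0]))
  ret = um.true_divide(
Traceback (most recent call last):
  File "h.py", line 54, in fine
    a+=180*round((k-a)/180)
           ~~~~~^^^^^^^^^^^
ValueError: cannot convert float NaN to integer
```

```bash
python3 - <<'E'
from h import *
i=cv2.cvtColor(cv2.imread('pics/w3.png'),cv2.COLOR_BGR2HSV)
for p in [(125,126),(370,225),(60,100),(300,200),(425,75)]: print(p,i[p[1],p[0]])
E
sed -i 's/(S>215)&(V>150)/(V>100)/; s/(H>50)&(H<70)/(H>52)\&(H<68)/' h.py
python3 - <<'E'
from h import *
c=shot('wrist')
fine(c,(.434,.343),'green'); fine(c,(.422,.101),'green')
E
```

```text
(125, 126) [ 75 255 255]
(370, 225) [ 64 255 252]
(60, 100) [ 78 243 154]
(300, 200) [ 77 215  95]
(425, 75) [166  27 103]h.py:53: RuntimeWarning: Mean of empty slice.
  d=t.mean(0)-w.mean(0); k=np.degrees(np.arctan2(d[1],d[0]))
  ret = um.true_divide(
Traceback (most recent call last):
  File "h.py", line 54, in fine
    a+=180*round((k-a)/180)
           ~~~~~^^^^^^^^^^^
ValueError: cannot convert float NaN to integer
```

Brightness separates the tag from the bench: V>200 with S>200.

```bash
sed -i 's/(H>52)&(H<68)&(V>100)/(H>50)\&(H<82)\&(S>190)\&(V>195)/' h.py
python3 - <<'E'
from h import *
c=shot('wrist')
fine(c,(.434,.343),'green'); fine(c,(.422,.101),'green')
E
```

```text
green ctr [0.4362 0.3429] rectctr [436.1 342.9] [30.8 64.6] yaw 158.4 k 158.5 tag [414.9 351.4] [30.9 18.9] 594 1340
green ctr [0.4206 0.1024] rectctr [420.8 100.9] [29.7 61.8] yaw -85.2 k -86.8 tag [422.6  79.3] [30.  18.1] 429 582
```

Call:
carry_out --increments '[[[-19,-88,-60],[0,0,57],60],[[-19,-88,-60],[0,0,57],60],[[-19,-88,-120],[0,0,57],60],[[-19,-88,-120],[0,0,57],60],[[-19,-88,-120],[0,0,57],60],[[-19,-88,-120],[0,0,57],60],[[-19,-88,-120],[0,0,57],60],[[-19,-88,-120],[0,0,57],60]]'

```text
time_s: 6.35
ee_pos: [0.4215, 0.1017, 0.1178]
eef_rot: [0.762, 0.648, -0.001, -0.001]
force: [0.6, -0.3, -0.3]
gripper_width: 0.0597
gripper_force: 0.0
```

Call:
carry_out --increments '[[[0,0,-20],[0,0,12.7],60],[[0,0,-40],[0,0,12.7],60],[[0,0,-60],[0,0,12.7],60],[[0,0,-60],[0,0,12.7],60]]'

```text
time_s: 6.68
ee_pos: [0.4199, 0.1017, 0.0556]
eef_rot: [0.687, 0.726, -0.002, -0.002]
force: [-0.8, 0.4, 0.5]
gripper_width: 0.0601
gripper_force: 0.0
```

```bash
python3 - <<'E'
from h import *
from scipy.spatial.transform import Rotation as R
s=ctrl.sense(); m=R.from_quat(s['eef_rot']).as_matrix(); print(s['ee_pos'],np.degrees(np.arctan2(m[1,0],m[0,0])),m[2])
E
```

```text
[0.41989832 0.10173813 0.0555749 ] 93.14331930124237 [ 6.09226812e-04 -6.55312118e-03 -9.99978342e-01]
```

Call:
carry_out --increments '[[[0,0,-25],[0,0,0],60],[[0,0,-45],[0,0,0],60],[[0,0,-52],[0,0,0],60],[[0,0,-52],[0,0,0],60],[[0,0,-52],[0,0,0],20],[[0,0,-52],[0,0,0],20],[[0,0,-52],[0,0,0],20],[[0,0,-52],[0,0,0],20]]' --grip_force 35

```text
time_s: 7.35
ee_pos: [0.4215, 0.1017, 0.0075]
eef_rot: [0.687, 0.726, 0.001, 0.001]
force: [0.1, 0.6, -0.3]
gripper_width: 0.0353
gripper_force: 0.0
```

Call:
carry_out --increments '[[[0,0,0],[0,0,0],20],[[0,0,30],[0,0,0],20],[[0,0,60],[0,0,0],20],[[0,0,90],[0,0,0],20],[[0,0,90],[0,0,0],20]]'

```text
time_s: 7.77
ee_pos: [0.4231, 0.1017, 0.1012]
eef_rot: [0.687, 0.726, 0.003, 0.003]
force: [1.3, -0.3, -0.9]
gripper_width: 0.0293
gripper_force: 35.0
```

Call:
carry_out --increments '[[[183,-124,80],[0,0,57],20],[[183,-124,80],[0,0,57],20],[[183,-124,80],[0,0,57],20],[[183,-124,80],[0,0,57],20],[[183,-124,80],[0,0,57],20],[[183,-124,80],[0,0,57],20],[[183,-124,80],[0,0,57],20],[[183,-124,80],[0,0,57],20]]'

```text
time_s: 8.43
ee_pos: [0.6049, -0.0234, 0.1758]
eef_rot: [0.255, 0.967, -0.0, -0.0]
force: [0.0, -0.0, -1.2]
gripper_width: 0.0295
gripper_force: 35.0
```

Call:
carry_out --increments '[[[0,0,0],[0,0,23],20],[[0,0,0],[0,0,23],20],[[0,0,0],[0,0,23],20],[[0,0,0],[0,0,23],20],[[0,0,0],[0,0,23],20]]'

```text
time_s: 8.85
ee_pos: [0.6039, -0.0223, 0.1759]
eef_rot: [0.059, 0.998, 0.0, -0.001]
force: [0.3, -0.1, -0.7]
gripper_width: 0.0291
gripper_force: 35.0
```

```bash
cat >> h.py <<'E'
from scipy.spatial.transform import Rotation as R
def st():
    s=ctrl.sense(); m=R.from_quat(s['eef_rot']).as_matrix(); print(np.round(s['ee_pos'],4),'yaw',round(np.degrees(np.arctan2(m[1,0],m[0,0])),1),'w',round(s['gripper_width'],4),round(s['time_s'],2))
E
python3 - <<'E'
from h import *
st(); c=shot('wrist','w4.png'); trays(c,500)
E
```

```text
[ 0.6039 -0.0223  0.1759] yaw 173.2 w 0.0291 8.85
tray red [ 444.5 -211.3] [26. 19.] 29.9 [  0   0  37  37 826]
tray red [ 581.5 -208.8] [ 91. 174.] 5.0 [   0  114  180  135 3719]
tray green [611.9  36.5] [171.  91.] 83.7 [ 253  133  201  101 3227]
tray green [753.7 -40.4] [68. 36.] 84.1 [ 250  313   68   31 2028]
```

View pics/w4.png

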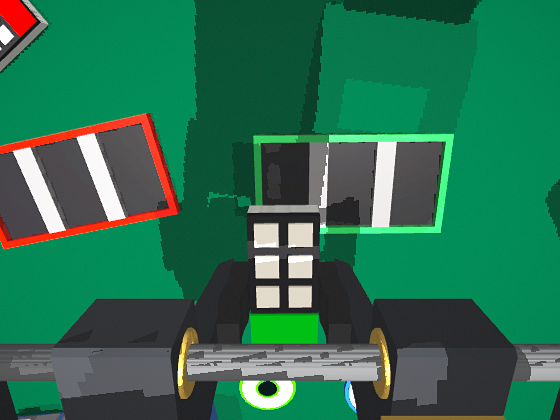

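Call:
carry_out --increments '[[[1.5,1,-40],[0,0,0.5],20],[[1.5,1,-80],[0,0,0.5],20],[[1.5,1,-115],[0,0,0.5],20],[[1.5,1,-140],[0,0,0.5],20],[[1.5,1,-155],[0,0,0.5],20],[[1.5,1,-163],[0,0,0.5],20],[[1.5,1,-163],[0,0,0.5],20],[[1.5,1,-163],[0,0,0.5],20]]'

```text
time_s: 9.57
ee_pos: [0.6058, -0.0214, 0.0138]
eef_rot: [0.056, 0.998, -0.0, 0.0]
force: [0.7, 0.2, 0.3]
gripper_width: 0.0294
gripper_force: 35.0
```

```bash
python3 -c "from h import *; st(); print(ctrl.sense()['force'])"
```

```text
[ 0.6058 -0.0214  0.0138] yaw 173.6 w 0.0294 9.57
[0.71809053 0.16486551 0.26774936]
```

Call:
carry_out --increments '[[[0,0,0],[0,0,0],45],[[0,0,0],[0,0,0],45],[[0,0,0],[0,0,0],45],[[0,0,40],[0,0,0],45],[[0,0,80],[0,0,0],50],[[0,0,120],[0,0,0],50],[[0,0,160],[0,0,0],50]]'

```text
time_s: 10.15
ee_pos: [0.6053, -0.0212, 0.1761]
eef_rot: [0.055, 0.998, -0.0, 0.0]
force: [0.6, -1.1, 0.2]
gripper_width: 0.05
gripper_force: 0.0
```

```bash
python3 - <<'E'
from h import *
st(); c=shot('wrist','w5.png'); fine(c,(.6055,-.0212),'green',z=.02); trays(c,500)
c=shot('side')
for m in modules(c): print(m)
E
```

```text
[ 0.6053 -0.0212  0.1761] yaw 173.6 w 0.05 10.15
green ctr [ 0.6076 -0.0102] rectctr [603.6  -9.5] [50.6 74.2] yaw -9.4 k -47.5 tag [621.8 -25.7] [24.6  5.5] 155 2248
tray red [ 445.5 -210.9] [23. 19.] 30.5 [  0   0  35  32 723]
tray red [ 581.5 -208.9] [ 91. 174.] 5.0 [   0  111  179  135 3569]
tray green [612.   36.4] [171.  90.] 83.6 [ 252  133  201  100 3761]
tray green [631.5 -24.5] [30. 18.] 83.6 [267 203  34  20 680]
('green', array([ 0.7949, -0.0418]), -178.0, np.float64(0.0316), 56, array([246., 186.]))
('green', array([ 0.6085, -0.0204]), -33.9, np.float64(0.0302), 44, array([288., 204.]))
('green', array([0.6101, 0.0712]), 90.7, np.float64(0.025), 227, array([270., 234.]))
('green', array([0.4357, 0.3416]), 160.1, np.float64(0.028), 145, array([289., 343.]))
('red', array([ 0.469 , -0.3366]), -28.7, np.float64(0.0327), 41, array([377., 162.]))
('red', array([0.7533, 0.6094]), 159.0, np.float64(0.0237), 52, array([ 76., 376.]))
```

Call:
carry_out --increments '[[[-130,264,40],[0,0,-15],50],[[-130,264,40],[0,0,-15],50],[[-130,264,40],[0,0,-15],50],[[-130,264,40],[0,0,-15],50],[[-130,264,40],[0,0,-15],50],[[-130,264,40],[0,0,-15],50],[[-130,264,40],[0,0,-15],50],[[-130,264,40],[0,0,-15],50]]'

```text
time_s: 10.92
ee_pos: [0.4727, 0.2472, 0.2146]
eef_rot: [0.183, 0.983, 0.001, 0.0]
force: [0.0, 0.1, 0.5]
gripper_width: 0.05
gripper_force: 0.0
```

```bash
python3 - <<'E'
from h import *
st(); c=shot('wrist'); fine(c,(.436,.343),'green')
E
```

```text
[0.4727 0.2472 0.2146] yaw 158.9 w 0.05 10.92
green ctr [0.4369 0.3425] rectctr [435.  343.3] [30.2 61.2] yaw 158.4 k 158.2 tag [415.3 351.1] [30.4 18.2] 733 849
```

Call:
carry_out --increments '[[[-39.5,100,-40],[0,0,-0.4],50],[[-39.5,100,-80],[0,0,-0.4],50],[[-39.5,100,-120],[0,0,-0.4],50],[[-39.5,100,-150],[0,0,-0.4],50],[[-39.5,100,-150],[0,0,-0.4],50],[[-39.5,100,-180],[0,0,-0.4],50],[[-39.5,100,-203],[0,0,-0.4],50],[[-39.5,100,-210],[0,0,-0.4],50]]'

```text
time_s: 11.63
ee_pos: [0.4352, 0.341, 0.0003]
eef_rot: [0.189, 0.982, -0.002, -0.002]
force: [-13.3, -11.9, 57.6]
gripper_width: 0.05
gripper_force: 31.1
```

Call:
carry_out --increments '[[[0,0,0],[0,0,0],50],[[0,0,0],[0,0,0],50],[[0,0,0],[0,0,0],20],[[0,0,0],[0,0,0],20],[[0,0,0],[0,0,0],20],[[0,0,0],[0,0,0],20],[[0,0,0],[0,0,0],20]]'

```text
time_s: 12.22
ee_pos: [0.4365, 0.3427, 0.0043]
eef_rot: [0.189, 0.982, 0.0, 0.001]
force: [0.6, -1.2, 4.5]
gripper_width: 0.0296
gripper_force: 35.0
```

```bash
python3 -c "from h import *; st(); print(ctrl.sense()['force'],ctrl.sense()['gripper_force'])"
```

```text
[0.4365 0.3427 0.0043] yaw 158.3 w 0.0296 12.22
[ 0.58232701 -1.16288222  4.48908559] 34.99916732311249
```

Call:
carry_out --increments '[[[0,0,25],[0,0,0],20],[[0,0,60],[0,0,0],20],[[0,0,100],[0,0,0],20],[[0,0,140],[0,0,0],20],[[0,0,160],[0,0,0],20]]'

```text
time_s: 12.63
ee_pos: [0.4368, 0.3432, 0.1684]
eef_rot: [0.189, 0.982, 0.002, 0.002]
force: [0.3, 0.2, -0.8]
gripper_width: 0.0295
gripper_force: 35.0
```

Call:
carry_out --increments '[[[182,-248,0],[0,0,15.4],20],[[182,-248,0],[0,0,15.4],20],[[182,-248,0],[0,0,15.4],20],[[182,-248,0],[0,0,15.4],20],[[182,-248,0],[0,0,15.4],20],[[182,-248,0],[0,0,15.4],20],[[182,-248,0],[0,0,15.4],20],[[182,-248,0],[0,0,15.4],20]]'

```text
time_s: 13.3
ee_pos: [0.6199, 0.0909, 0.1633]
eef_rot: [0.057, 0.998, -0.0, 0.0]
force: [-0.2, -0.3, -1.7]
gripper_width: 0.0298
gripper_force: 35.0
```

Call:
carry_out --increments '[[[0,0,0],[0,0,0],20],[[0,0,0],[0,0,0],20],[[0,0,-40],[0,0,0],20],[[0,0,-80],[0,0,0],20]]'

```text
time_s: 13.63
ee_pos: [0.6184, 0.096, 0.0849]
eef_rot: [0.055, 0.998, 0.0, 0.003]
force: [0.5, -0.6, -1.5]
gripper_width: 0.0295
gripper_force: 35.0
```

```bash
python3 -c "from h import *; st(); shot('wrist','w6.png')"
```

```text
[0.6184 0.096  0.0849] yaw 173.7 w 0.0295 13.63
```

View pics/w6.png

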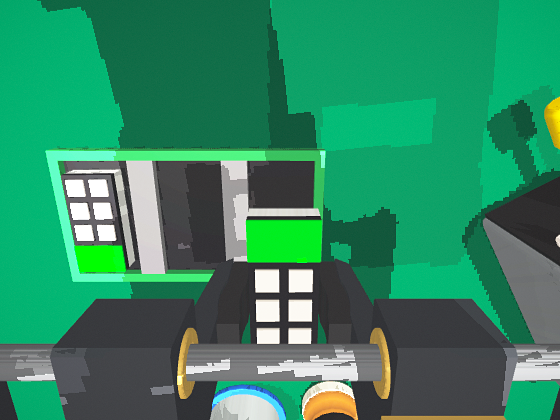

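Call:
carry_out --increments '[[[0,0,-30],[0,0,0],20],[[0,0,-50],[0,0,0],20],[[0,0,-62],[0,0,0],20],[[0,0,-70],[0,0,0],20],[[0,0,-73],[0,0,0],20],[[0,0,-73],[0,0,0],20],[[0,0,-73],[0,0,0],20]]'

```text
time_s: 14.27
ee_pos: [0.6186, 0.0949, 0.012]
eef_rot: [0.055, 0.998, 0.0, 0.001]
force: [0.1, -0.4, -0.5]
gripper_width: 0.0294
gripper_force: 35.0
```

Call:
carry_out --increments '[[[0,0,0],[0,0,0],45],[[0,0,0],[0,0,0],45],[[0,0,0],[0,0,0],45],[[0,0,40],[0,0,0],45],[[0,0,80],[0,0,0],50],[[0,0,120],[0,0,0],50],[[0,0,160],[0,0,0],50]]'

```text
time_s: 14.85
ee_pos: [0.6177, 0.0947, 0.1731]
eef_rot: [0.055, 0.998, -0.0, 0.0]
force: [0.1, 0.1, -0.8]
gripper_width: 0.0498
gripper_force: 0.0
```

```bash
python3 - <<'E'
from h import *
st(); c=shot('wrist'); fine(c,(.62,.10),'green',z=.02,rad=.05)
for ce,s,l in blobs(masks(c)['green'],200,1500):
  print(s,ray(c,ce,.02))
c=shot('scene')
for m in modules(c): print(m)
E
```

```text
[0.6177 0.0947 0.1731] yaw 173.6 w 0.0498 14.85h.py:53: RuntimeWarning: Mean of empty slice.
  d=t.mean(0)-w.mean(0); k=np.degrees(np.arctan2(d[1],d[0]))
  ret = um.true_divide(
Traceback (most recent call last):
  File "h.py", line 54, in fine
    a+=180*round((k-a)/180)
           ~~~~~^^^^^^^^^^^
ValueError: cannot convert float NaN to integer
```

Call:
carry_out --increments '[[[-120,-260,60],[0,0,-55],50],[[-120,-260,60],[0,0,-55],50],[[-120,-260,60],[0,0,-55],50],[[-120,-260,60],[0,0,-55],50],[[-120,-260,60],[0,0,-55],50],[[-120,-260,60],[0,0,-55],50],[[-120,-260,60],[0,0,-55],50],[[-120,-260,60],[0,0,-55],50]]'

```text
time_s: 15.57
ee_pos: [0.4963, -0.1708, 0.2324]
eef_rot: [0.515, 0.857, -0.001, 0.002]
force: [0.8, 0.5, 0.0]
gripper_width: 0.0502
gripper_force: 0.0
```

```bash
sed -i "s/    t,w=pts(tg),pts(wh); u=/    t,w=pts(tg),pts(wh)\n    if min(len(t),len(w))<20: return print('unseen',len(t),len(w))\n    u=/" h.py; python3 - <<'E'
from h import *
st(); c=shot('wrist','w7.png'); fine(c,(.455,-.228),'red'); fine(c,(.47,-.336),'red')
c=shot('side')
for m in modules(c): print(m)
c=shot('scene','s7.png')
for m in modules(c): print(m)
E
```

```text
[ 0.4963 -0.1708  0.2324] yaw 118.0 w 0.0502 15.57
red ctr [ 0.4542 -0.2263] rectctr [ 454.1 -226.2] [30.3 64.8] yaw 120.1 k 118.8 tag [ 443.9 -208.5] [30.5 17.9] 535 737
unseen 0 223
('green', array([ 0.7947, -0.0421]), -179.1, np.float64(0.0308), 57, array([246., 186.]))
('green', array([0.6181, 0.0841]), 156.3, np.float64(0.022), 69, array([275., 236.]))
('red', array([ 0.4692, -0.3368]), -29.3, np.float64(0.0326), 42, array([377., 162.]))
('red', array([0.7536, 0.6094]), 159.3, np.float64(0.0231), 57, array([ 76., 376.]))
('green', array([ 0.6105, -0.0094]), -39.7, np.float64(0.0262), 55, array([260., 240.]))
('green', array([ 0.7886, -0.0591]), -9.2, np.float64(0.0253), 89, array([267., 304.]))
('red', array([ 0.4545, -0.2293]), 116.6, np.float64(0.0332), 59, array([180., 207.]))
('red', array([ 0.4717, -0.3357]), -32.8, np.float64(0.0324), 68, array([133., 232.]))
```

View pics/w7.png

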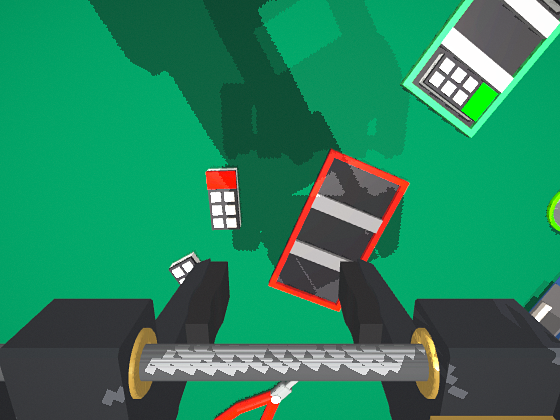

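Call:
carry_out --increments '[[[-44,-62,-40],[0,0,0.5],50],[[-44,-62,-80],[0,0,0.5],50],[[-44,-62,-120],[0,0,0.5],50],[[-44,-62,-160],[0,0,0.5],50],[[-44,-62,-190],[0,0,0.5],50],[[-44,-62,-210],[0,0,0.5],50],[[-44,-62,-220],[0,0,0.5],50],[[-44,-62,-225],[0,0,0.5],50]]'

```text
time_s: 16.38
ee_pos: [0.4541, -0.226, 0.0043]
eef_rot: [0.505, 0.863, 0.0, -0.002]
force: [-0.1, -0.5, 0.9]
gripper_width: 0.0503
gripper_force: 0.0
```

Call:
carry_out --increments '[[[0,0,-1],[0,0,0],50],[[0,0,-1],[0,0,0],50],[[0,0,-1],[0,0,0],20],[[0,0,-1],[0,0,0],20],[[0,0,-1],[0,0,0],20],[[0,0,-1],[0,0,0],20],[[0,0,-1],[0,0,0],20]]'

```text
time_s: 16.97
ee_pos: [0.4545, -0.2275, 0.0057]
eef_rot: [0.506, 0.862, -0.0, 0.001]
force: [-0.1, 1.0, 7.3]
gripper_width: 0.0297
gripper_force: 35.0
```

```bash
python3 -c "from h import *; st(); print(ctrl.sense()['force'],ctrl.sense()['gripper_force'])"
```

```text
[ 0.4545 -0.2275  0.0057] yaw 119.2 w 0.0297 16.97
[-0.05991734  1.01531261  7.32455374] 34.9840772151947
```

Call:
carry_out --increments '[[[0,0,25],[0,0,0],20],[[0,0,60],[0,0,0],20],[[0,0,100],[0,0,0],20],[[40,25,130],[0,0,7],20],[[80,50,130],[0,0,14],20],[[122,76.5,130],[0,0,21],20],[[122,76.5,130],[0,0,28],20],[[122,76.5,130],[0,0,35],20]]'

```text
time_s: 17.63
ee_pos: [0.5792, -0.148, 0.135]
eef_rot: [0.219, 0.976, 0.0, 0.001]
force: [-0.8, 0.0, -0.7]
gripper_width: 0.0295
gripper_force: 35.0
```

Call:
carry_out --increments '[[[0,0,0],[0,0,7],20],[[0,0,0],[0,0,14],20],[[0,0,0],[0,0,21],20],[[0,0,0],[0,0,28],20],[[0,0,0],[0,0,30.8],20],[[0,0,-30],[0,0,30.8],20],[[0,0,-60],[0,0,30.8],20],[[0,0,-60],[0,0,30.8],20]]'

```text
time_s: 18.3
ee_pos: [0.5735, -0.1497, 0.0701]
eef_rot: [-0.043, 0.999, 0.002, -0.004]
force: [-0.7, -0.1, -1.7]
gripper_width: 0.0297
gripper_force: 35.0
```

```bash
python3 -c "from h import *; st(); shot('wrist','w8.png')"
```

```text
[ 0.5735 -0.1497  0.0701] yaw -175.1 w 0.0297 18.3
```

View pics/w8.png

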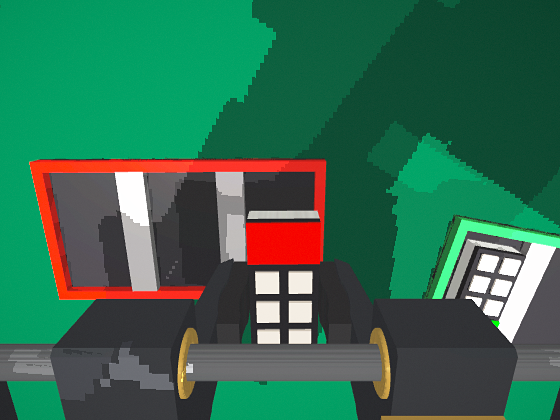

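Call:
carry_out --increments '[[[0,0,-20],[0,0,0],20],[[0,0,-40],[0,0,0],20],[[0,0,-50],[0,0,0],20],[[0,0,-57],[0,0,0],20],[[0,0,-60],[0,0,0],20],[[0,0,-60],[0,0,0],20],[[0,0,-60],[0,0,0],20]]'

```text
time_s: 18.93
ee_pos: [0.5766, -0.151, 0.0157]
eef_rot: [-0.043, 0.999, -0.0, 0.001]
force: [0.4, 1.1, -1.5]
gripper_width: 0.0294
gripper_force: 35.0
```

```bash
python3 -c "from h import *; st(); print(ctrl.sense()['force'])"
```

```text
[ 0.5766 -0.151   0.0157] yaw -175.0 w 0.0294 18.93
[ 0.41318696  1.12292731 -1.5268287 ]
```

Call:
carry_out --increments '[[[0,0,-3.5],[0,0,0],20],[[0,0,-3.5],[0,0,0],20],[[0,0,-3.5],[0,0,0],45],[[0,0,-3.5],[0,0,0],45],[[0,0,-3.5],[0,0,0],45],[[0,0,40],[0,0,0],50],[[0,0,80],[0,0,0],50],[[0,0,120],[0,0,0],50]]'

```text
time_s: 19.6
ee_pos: [0.5758, -0.1507, 0.1364]
eef_rot: [-0.043, 0.999, 0.0, -0.0]
force: [0.1, -0.3, -0.9]
gripper_width: 0.0497
gripper_force: 0.0
```

Call:
carry_out --increments '[[[-70,-130,70],[0,0,-35],50],[[-70,-130,70],[0,0,-35],50],[[-70,-130,70],[0,0,-35],50],[[-70,-130,70],[0,0,-35],50],[[-70,-130,70],[0,0,-35],50],[[-70,-130,70],[0,0,-35],50],[[-70,-130,70],[0,0,-35],50],[[-70,-130,70],[0,0,-35],50]]'

```text
time_s: 20.27
ee_pos: [0.5063, -0.2799, 0.2042]
eef_rot: [0.257, 0.966, 0.0, -0.001]
force: [-0.3, 1.0, 0.6]
gripper_width: 0.0499
gripper_force: 0.0
```

```bash
python3 - <<'E'
from h import *
st(); c=shot('wrist','w9.png'); fine(c,(.47,-.336),'red'); fine(c,(.5765,-.151),'red',z=.02,rad=.04)
E
```

```text
[ 0.5063 -0.2799  0.2042] yaw 150.2 w 0.0499 20.27
red ctr [ 0.4701 -0.3345] rectctr [ 470.4 -334.7] [30.  64.1] yaw -32.5 k -32.0 tag [ 489.5 -346.8] [30.  18.9] 604 1242
red ctr [ 0.5732 -0.1596] rectctr [ 578.6 -159.1] [75.8 62.7] yaw 185.1 k 113.0 tag [ 577.9 -150.7] [75.8 45.8] 1545 1759
```

View pics/w9.png

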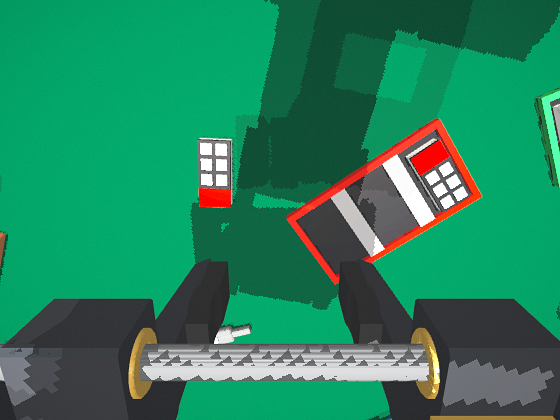

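Call:
carry_out --increments '[[[-36,-55,-40],[0,0,-2],50],[[-36,-55,-80],[0,0,-2],50],[[-36,-55,-120],[0,0,-2],50],[[-36,-55,-150],[0,0,-2],50],[[-36,-55,-175],[0,0,-2],50],[[-36,-55,-188],[0,0,-2],50],[[-36,-55,-195],[0,0,-2],50],[[-36,-55,-198],[0,0,-2],50]]'

```text
time_s: 20.98
ee_pos: [0.4703, -0.335, 0.0057]
eef_rot: [0.275, 0.961, 0.0, -0.001]
force: [-0.2, -0.1, 0.4]
gripper_width: 0.0504
gripper_force: 0.0
```

Call:
carry_out --increments '[[[0,0,0],[0,0,0],50],[[0,0,0],[0,0,0],50],[[0,0,0],[0,0,0],20],[[0,0,0],[0,0,0],20],[[0,0,0],[0,0,0],20],[[0,0,0],[0,0,0],20],[[0,0,0],[0,0,0],20]]'

```text
time_s: 21.57
ee_pos: [0.4703, -0.3359, 0.0074]
eef_rot: [0.276, 0.961, -0.0, 0.0]
force: [0.1, 1.2, 4.9]
gripper_width: 0.0297
gripper_force: 35.0
```

```bash
python3 -c "from h import *; st(); print(ctrl.sense()['force'],ctrl.sense()['gripper_force'])"
```

```text
[ 0.4703 -0.3359  0.0074] yaw 148.0 w 0.0297 21.57
[0.10094669 1.17454724 4.86965104] 35.0011682510376
```

Call:
carry_out --increments '[[[0,0,25],[0,0,0],20],[[0,0,60],[0,0,0],20],[[0,0,90],[0,0,7],20],[[40,25,100],[0,0,14],20],[[80,50,100],[0,0,21],20],[[116.5,69.5,100],[0,0,28],20],[[116.5,69.5,100],[0,0,35],20],[[116.5,69.5,100],[0,0,37],20]]'

```text
time_s: 22.23
ee_pos: [0.5889, -0.264, 0.1063]
eef_rot: [-0.048, 0.999, 0.0, 0.0]
force: [-0.5, -0.1, -1.6]
gripper_width: 0.0294
gripper_force: 35.0
```

Call:
carry_out --increments '[[[0,0,-20],[0,0,0],20],[[0,0,-50],[0,0,0],20],[[0,0,-65],[0,0,0],20],[[0,0,-65],[0,0,0],20],[[0,0,-65],[0,0,0],20]]'

```text
time_s: 22.65
ee_pos: [0.5864, -0.2663, 0.0414]
eef_rot: [-0.043, 0.999, 0.0, -0.001]
force: [0.1, -0.0, -0.7]
gripper_width: 0.0296
gripper_force: 35.0
```

```bash
python3 -c "from h import *; st(); shot('wrist','w10.png')"
```

```text
[ 0.5864 -0.2663  0.0414] yaw -175.1 w 0.0296 22.65
```

View pics/w10.png

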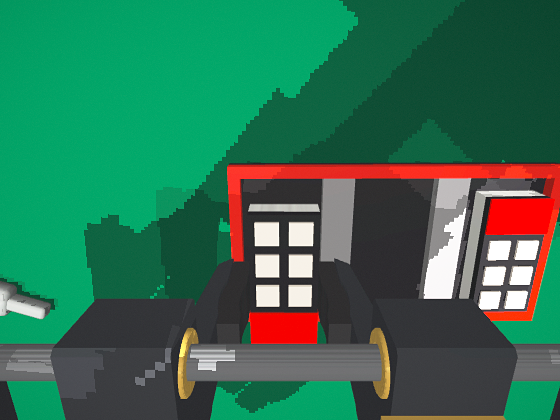

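Module is above nest 0, well aligned. Lower 28 mm, release, rise.

Call:
carry_out --increments '[[[0,0,-14],[0,0,0],20],[[0,0,-22],[0,0,0],20],[[0,0,-27],[0,0,0],20],[[0,0,-28],[0,0,0],20],[[0,0,-28],[0,0,0],20],[[0,0,-28],[0,0,0],45],[[0,0,-28],[0,0,0],45],[[0,0,-28],[0,0,0],45]]'

```text
time_s: 23.37
ee_pos: [0.5869, -0.2665, 0.0143]
eef_rot: [-0.043, 0.999, -0.0, 0.0]
force: [-0.3, -0.8, 0.1]
gripper_width: 0.0449
gripper_force: 0.0
```

Call:
carry_out --increments '[[[0,0,40],[0,0,0],50],[[0,0,80],[0,0,0],50],[[0,0,120],[0,0,0],50],[[0,0,160],[0,0,0],50],[[0,0,200],[0,0,0],50],[[0,0,200],[0,0,0],50]]'

```text
time_s: 23.87
ee_pos: [0.5885, -0.2675, 0.223]
eef_rot: [-0.043, 0.999, -0.005, 0.006]
force: [0.4, -0.1, 1.3]
gripper_width: 0.0496
gripper_force: 0.0
```

Call:
carry_out --increments '[[[-30,240,40],[0,0,15],50],[[-30,240,40],[0,0,15],50],[[-30,240,40],[0,0,15],50],[[-30,240,40],[0,0,15],50],[[-30,240,40],[0,0,15],50],[[-30,240,40],[0,0,15],50],[[-30,240,40],[0,0,15],50],[[-30,240,40],[0,0,15],50]]'

```text
time_s: 24.53
ee_pos: [0.5565, -0.0248, 0.2545]
eef_rot: [-0.175, 0.985, -0.0, 0.001]
force: [-0.1, 0.7, 0.3]
gripper_width: 0.0497
gripper_force: 0.0
```

```bash
python3 - <<'E'
from h import *
st(); a=shot('wrist')['color']; c=shot('side'); b=c['color'][130:360,200:400]
for n in('scene','side'):
    c2=shot(n)
    print(n,[(m[0],m[1],m[4]) for m in modules(c2)])
o=np.zeros((420,800,3),np.uint8); o[:, :480]=a[:, :480] if 0 else cv2.resize(a,(480,360),interpolation=3).repeat(1,0)[:,:,:] if 0 else o[:,:480]
o[:360,:480]=cv2.resize(a,(480,360)); o[:368,480:800]=cv2.resize(b,(320,368))
cv2.imwrite('pics/w11.png',o[:,:,::-1])
E
```

```text
[ 0.5565 -0.0248  0.2545] yaw -159.9 w 0.0497 24.53
scene [('green', array([0.6213, 0.081 ]), 251), ('green', array([ 0.6309, -0.0269]), 20), ('green', array([ 0.7934, -0.0611]), 72)]
side [('green', array([ 0.7943, -0.0405]), 60), ('green', array([0.6184, 0.0848]), 69), ('red', array([ 0.578 , -0.1601]), 52), ('red', array([0.7535, 0.6096]), 58)]
```

View pics/w11.png

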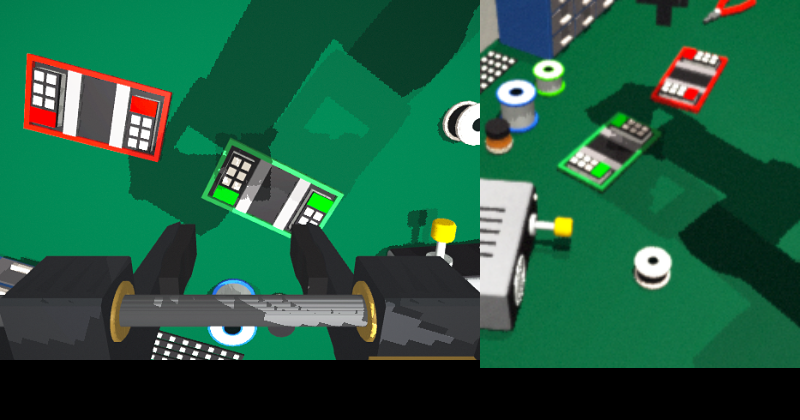

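Call:
carry_out --increments '[[[-25,258,0],[0,0,4.2],0],[[-25,258,0],[0,0,4.2],0],[[-25,258,0],[0,0,4.2],0],[[-25,258,0],[0,0,4.2],0],[[-25,258,0],[0,0,4.2],0],[[-25,258,0],[0,0,4.2],0],[[-25,258,0],[0,0,4.2],0],[[-25,258,0],[0,0,4.2],0]]' --grip_force 20

```text
time_s: 25.4
ee_pos: [0.5316, 0.2331, 0.2531]
eef_rot: [-0.21, 0.978, 0.0, -0.0]
force: [0.3, -1.1, 0.3]
gripper_width: 0.0005
gripper_force: 0.0
```

Call:
carry_out --increments '[[[0,0,-40],[0,0,0],0],[[0,0,-80],[0,0,0],0],[[0,0,-120],[0,0,0],0],[[0,0,-160],[0,0,0],0],[[0,0,-195],[0,0,0],0],[[0,0,-218],[0,0,0],0],[[0,0,-218],[0,0,0],0],[[0,0,-218],[0,0,0],0]]'

```text
time_s: 26.07
ee_pos: [0.5321, 0.2298, 0.0354]
eef_rot: [-0.208, 0.978, -0.0, -0.001]
force: [-0.2, 0.2, 0.8]
gripper_width: 0.0004
gripper_force: 0.0
```

```bash
python3 - <<'E'
from h import *
st(); c=shot('wrist')
for ce,s,l in blobs(masks(c)['yellow'],60,20000): print(ce.round(1),s,ray(c,ce,.052).round(4))
c=shot('side')
for ce,s,l in blobs(masks(c)['yellow'],15,400): print(ce.round(1),s,ray(c,ce,.046).round(4))
E
```

```text
[0.5321 0.2298 0.0354] yaw -156.0 w 0.0004 26.07
[276.5 392. ] [263 381  25  26 279] [0.5785 0.2462 0.052 ]
[291.1 394.7] [289 382  10  25  97] [0.5772 0.2529 0.052 ]
[299.8 393. ] [294 382  14  24 128] [0.5747 0.2561 0.052 ]
[226.9 370.3] [222 369  12   4  37] [0.4769 0.4771 0.046 ]
[227.5 399.4] [221 383  14  37 340] [0.4437 0.5234 0.046 ]
```

Call:
carry_out --increments '[[[9,4.1,0],[0,0,0],0],[[15,6.8,0],[0,0,0],0],[[20,9,0],[0,0,0],0],[[25,11.3,0],[0,0,0],0],[[30,13.6,0],[0,0,0],0],[[34.6,15.6,0],[0,0,0],0],[[34.6,15.6,0],[0,0,0],0],[[34.6,15.6,0],[0,0,0],0]]'

```text
time_s: 26.83
ee_pos: [0.5659, 0.2472, 0.0356]
eef_rot: [-0.209, 0.978, -0.0, -0.001]
force: [-3.2, -1.8, 1.8]
gripper_width: 0.0001
gripper_force: 2.1
```

Call:
carry_out --increments '[[[1.8,0.8,0],[0,0,0],0],[[1.8,0.8,0],[0,0,0],0],[[1.8,0.8,0],[0,0,0],0]]'

```text
time_s: 27.08
ee_pos: [0.5661, 0.2474, 0.0355]
eef_rot: [-0.209, 0.978, -0.0, -0.003]
force: [-11.3, -6.0, 7.3]
gripper_width: 0.0005
gripper_force: 6.1
```

Call:
carry_out --increments '[[[-18,-8,0],[0,0,0],0],[[-36,-16,0],[0,0,0],0],[[-70,-32,30],[0,0,0],0],[[-70,-32,70],[0,0,0],0],[[-70,-32,110],[0,0,0],0],[[-70,-32,150],[0,0,0],0],[[-70,-32,190],[0,0,0],0],[[-70,-32,190],[0,0,0],0]]'

```text
time_s: 27.75
ee_pos: [0.5007, 0.2169, 0.2338]
eef_rot: [-0.209, 0.978, -0.0, 0.008]
force: [0.5, 0.0, -0.0]
gripper_width: 0.0003
gripper_force: 0.0
```

```bash
python3 - <<'E'
from h import *
st(); c=shot('wrist')
for ce,s,l in blobs(masks(c)['yellow'],60,20000): print(ce.round(1),s,ray(c,ce,.057).round(4))
a=c['color']; c=shot('side'); b=c['color'][130:360,200:400]
for ce,s,l in blobs(masks(c)['yellow'],15,400): print(ce.round(1),s,ray(c,ce,.046).round(4))
o=np.zeros((420,800,3),np.uint8); o[:360,:480]=cv2.resize(a,(480,360)); o[:368,480:800]=cv2.resize(b,(320,368))
cv2.imwrite('pics/w12.png',o[:,:,::-1])
E
```

```text
[0.5007 0.2169 0.2338] yaw -155.8 w 0.0003 27.75
[536.3 239.8] [518 226  42  28 624] [0.4565 0.4635 0.057 ]
[491.2 247.6] [485 237  11  21 146] [0.4813 0.4286 0.057 ]
[283.6 261.3] [274 253  21  28 114] [0.5777 0.2502 0.057 ]
[418.8 121.8] [414 120  11   6  44] [ 0.44   -0.5984  0.046 ]
[242.6 269.9] [237 265  12  12 104] [0.5883 0.2528 0.046 ]
[226.9 370.3] [221 369  13   4  39] [0.4768 0.4772 0.046 ]
[227.5 399.4] [221 383  14  37 345] [0.4436 0.5233 0.046 ]
```

View pics/w12.png

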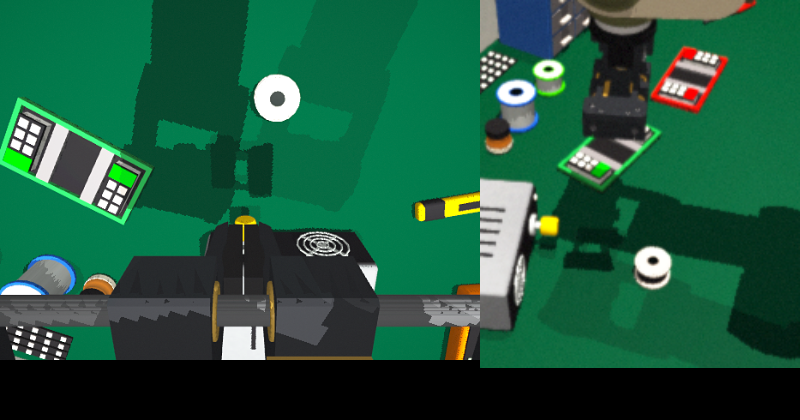

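```bash
python3 -c "
from workcell import ctrl
print(ctrl.hand_in())"
```

```text
the job is handed in; nothing more can be done
None
```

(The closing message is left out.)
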